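# Latch the cartridge tray into its dock

### The arm

A 6-joint arm with a two-finger parallel gripper is mounted at the origin on the work surface. World frame = base frame: x ahead of the robot, y to its left, z up, the work surface at z = 0. Lengths are in m, angles in rad, forces in N, time in s.
With the tool pointing down it reaches from about 0.25 to 0.775 m from the base axis. Payload 4 kg.
Tool frame: the origin (TCP) lies midway between the tips of the shut fingers; the grasp point (between the pads) lies 19 mm behind it; z points along the fingers, y is the direction in which the jaws open and shut (so a half turn about z gives the same grasp; the last joint's range is limited). The gripper opens to 85 mm and grips with 20 to 120 N. Pads are 22 mm wide; open, the fingers measure 114 mm over their backs; the gripper's body (76 mm by 85 mm) begins 54 mm behind the grasp point. The pads swing forward as they close: fully open they stand 13 mm farther back than shut.
Start: joints at [-1.441, 0.087, 1.371, -0, 1.684, -0.103], TCP at [0.127, -0.535, 0.231] pointing down, gripper open.
Joint ranges: [-3.1, 3.1], [-0.76, 2.03], [0.27, 2.55], [-1.08, 4.22], [0.17, 2.65], [-2.57, 2.57]. Speed limits (rad/s): [2.79, 2.79, 3.14, 3.14, 3.14, 3.14].

### API

Orientations are given as [roll, pitch, yaw] about the fixed x, y, z axes, in that order (R = Rz(yaw) Ry(pitch) Rx(roll)).
In Python, from station import observe, snapshot, finish_job, boxes_of gives the robot as it stands. The module is installed in compiled form; this text tells all that it offers.
- The arm moves only by the tool servo_tool, never from a script. Its argument "deltas" is a list that holds one entry, the list of rows, each a list of 5 numbers: the closure, from 0 (fully open) to 1 (shut), then the shift along the tool's x, y, z in m, then the turn about the tool's z in degrees. In form: [[[fingers, x, y, z, turn], ...]]. A call has 1 to 5 rows; each row shifts and turns the commanded pose from where the row before left it, along the tool's axes as they then stand; what a row does not reach is not made up. A row lasts 1/10 s, in which the tool goes at most 50 mm and 8.59 degrees, less where a joint would pass 70% of its speed; a pose out of reach is approached as far as the arm can. A call is refused whole if a number of a shift passes 0.05 or a number of a turn 8.59, either way. A call with a gripper value outside its range is refused whole. The fingers move at their own pace and stop on an object; "squeeze" is the grip in N (left out, the last holds). Time passes only in rows, so rows that do not move let the fingers close. It gives the time, the measured TCP pose, the force and the opening at its end, in the units of the state.
- observe(): the state, without advancing time (a new reading comes with each control period).
- snapshot(name): name is "scene" or "side" or "wrist"; returns a dict with "frame" (384x512x3 uint8, red, green, blue), "depth" (384x512 float32, m along the optical axis (not along the pixel's ray), 0 where there is no reading), "K" (3x3 intrinsics, pixels), "cam_to_world" (4x4, takes a point from camera to world coordinates). Camera axes: x right, y down, z forward; pixel columns grow to the right and rows downward; lengths in m; the calibration is good to about 2 mm. A picture is of the moment at which its call begins.
- finish_job(): hands the job in, once; it reports no verdict.
Trained networks look in the newest picture that a camera, given by its name, has taken for a name from the list of things; names that differ only in an ending like _2 or _b are one class to them, and where a whole thing is asked for, a point or a joint stands for the part that bears it (a point fixed in the world has none). Each returns a list of dicts, best first, with "score" (0 to 1); they miss things now and then, are a little off and sometimes report something else, mostly with a low value. They report only what shows in the picture. A call takes as long as a camera call. They do not tell look-alikes from the thing itself.
- boxes_of(camera, name): "uv" ([column, row] in pixels, amid what is visible of it).
The state is a dict: "t": time; "qpos": joint angles; "dq": joint speeds; "joint_efforts": joint torques, N m; "eef_pos": TCP position; "tcp_rot": TCP orientation; "force": force on the tool from outside, world axes, zero at the start; "moment": the same for the moment, N m; "gripper_width": opening from 0.0 (shut) to 1.0 (fully open).
Only numpy, scipy, OpenCV 4.12 (cv2) and the standard library are available. Lean on these libraries where they do the work, as an engineer would, in place of code of your own. Each camera call takes 0.05 s, during which the arm holds its last target.

### The job

Push the clear acrylic cartridge tray along its dock until it is fully home against the back stop, then flip the dock's latch lever over past centre so that it snaps across and its bar comes down in front of the tray. Do this by pushing only: do not lift the tray, and leave everything else standing where it is.

Things in the scene. Friction and masses are not known exactly. Their poses are not given: they have to be found in the camera images.
- dock: Fixed dock: plywood base plate 200 (x) x 210 (y) x 6 mm; origin: centre of its underside, on the work surface; z up. Open front at -x, back at +x. Two aluminium rails along x, 22 mm above the work surface, inner faces at y = +/-68 mm, leave the tray 3 mm play each side. Back stop: face at x = +85, top 40 mm up. The latch stands outside the left (+y) rail.
- tray_c (a point): Centre of the open-topped clear acrylic tray, 100 (x) x 130 (y) x 40 mm tall, 4 mm walls, 0.2 to 0.45 kg; its x points to the back stop. It lies on the dock's 6 mm plate between the rails, this point 20 mm above the plate, 45 to 75 mm short of home. Home: this point at x = +35 mm in the dock's frame, the tray's front wall at x = -15 mm. Slides with 2 to 7 N, up to 10 to start.
- latch (a joint): Latch lever angle, rad; hinge along the dock's x. 0 = open (start): handle leans outward (dock +y) 0.75 from upright, bar points up. 1.3 = closed: handle leans inward (-y) 0.55, bar level across the front of the home tray. Spring over centre: pushed back to open below 0.75, snaps closed by itself above 0.75 and stays. About 3 N sideways at the knob starts it. It cannot close if the tray is not home.
- latch_knob (a point): Centre of the pale wooden ball knob, 18 mm across, at the end of the 65 mm steel handle (9 mm thick) of the latch lever; moves with the lever. Open: 44 mm outside (+y) the pivot and 48 mm above it; upright: 65 mm above it; closed: 34 mm inside (-y) and 55 mm above.
- latch_pivot (a point): Latch pivot, fixed on the dock at x = -24, y = +87, z = 36 mm in its frame, between two steel cheeks with tops 46 mm above the work surface. From it also springs the plain 50 mm bar (10 mm thick), 1.02 rad inward of the handle; closed, it lies level 36 mm up, 4 mm in front of the home tray's front wall.
- clamp: Bystander: turned aluminium record clamp, a stepped puck 72 mm across, 46 mm tall, standing beside the dock. Origin: centre of its underside.
- mirror: Bystander: small stainless stylus mirror lying flat; disc 38 mm across and 5 mm thick with a thin 77 mm handle. Origin: centre of its underside.
- screwdriver: Bystander: yellow plastic-handled screwdriver, 160 mm long, lying to the left of the dock. Origin: centre of its underside.
- bamboo_box: Bystander: bamboo box with a sliding lid, 150 x 100 x 60 mm, well to the right. Origin: centre of its underside.
- jar: Bystander: small glass jar with metal cap, 54 mm across, 75 mm tall, well to the left. Origin: centre of its underside.
- brush: Bystander: wooden record brush, 90 x 24 x 36 mm, well to the left. Origin: centre of its underside.
Mind the look-alikes: they are no part of the job. What is meant by the part that bears tray_c is not pink or purple, and is the larger of those in its own colour.

How it is judged:
By the outcome, as a careful person would: the job done as asked, in the order asked, and still so for the second after the job is handed in, with the robot touching nothing.
It also fails if it takes over 40 s, if anything falls off the work surface, if the arm or the gripper's body presses on something with over 40 N, if the wrist force passes 120 N, or if a joint passes its speed limit or range.

## Working session

There is one attempt and no reset: what is moved stays moved. The work goes in short steps, Python scripts to look and compute and a tool call to move; the robot and the scene stay as the last step left them, time stands still between calls to the robot, and variables do not carry over. Pictures are saved under pics/ and viewed, and the job is handed in when it is done.

Besides the shell and the picture viewer there is one more tool, called after "Call:" as a command line: name --argument value ..., lists and objects as JSON in quotes. servo_tool: Moves the arm, as the interface text tells. Its arguments: {"type":"object","properties":{"deltas":{"type":"array"},"squeeze":{"type":"number"}},"required":["deltas"]}

```bash
mkdir -p pics; cat > h.py <<'E'
import numpy as np, cv2
from station import observe, snapshot, finish_job, boxes_of
def save(s,n): cv2.imwrite('pics/'+n,cv2.cvtColor(s['frame'],cv2.COLOR_RGB2BGR))
def w(s,u,v,d=None,r=2):
    K=s['K'];u0,v0=int(round(u)),int(round(v))
    if d is None:
        p=s['depth'][max(0,v0-r):v0+r+1,max(0,u0-r):u0+r+1];p=p[p>0];d=np.median(p) if p.size else np.nan
    c=np.array([(u-K[0,2])/K[0,0]*d,(v-K[1,2])/K[1,1]*d,d,1]);return (s['cam_to_world']@c)[:3]
def px(s,P):
    c=np.linalg.inv(s['cam_to_world'])@np.append(P,1);c=s['K']@c[:3];return c[:2]/c[2]
def plane(s,u,v,z):
    K=s['K'];M=s['cam_to_world'];r=M[:3,:3]@np.array([(u-K[0,2])/K[0,0],(v-K[1,2])/K[1,1],1]);o=M[:3,3]
    return o+r*(z-o[2])/r[2]
E
python3 - <<'E'
from h import *
np.set_printoptions(precision=4,suppress=True)
for c in ['scene','side']:
    s=snapshot(c);save(s,c+'0.png');np.savez(c+'0.npz',**s)
    print(c,s['cam_to_world'][:3])
    for n in ['dock','tray_c','latch_knob','latch_pivot','latch','clamp','mirror','screwdriver']:
        for b in boxes_of(c,n)[:3]: print(n,round(b['score'],2),b['uv'],w(s,*b['uv']))
print(observe())
E
```

```text
scene [[ 0.566   0.5543 -0.6102  1.3207]
 [ 0.8242 -0.3942  0.4065 -0.5421]
 [-0.0153 -0.733  -0.68    1.0024]]
dock 0.83 [246.9, 254.2] [ 0.6021 -0.1172  0.0061]
tray_c 0.9 [235.8, 235.1] [ 0.548  -0.1157  0.0299]
tray_c 0.85 [336.6, 186.6] [0.5459 0.235  0.0156]
tray_c 0.63 [198.2, 192.4] [ 0.3362 -0.1121  0.0206]
latch_knob 0.49 [270.2, 212.0] [ 0.551  -0.007   0.0552]
latch_pivot 0.58 [247.9, 256.5] [ 0.6096 -0.119   0.0055]
latch 0.42 [272.3, 210.2] [ 0.552  -0.0008  0.0593]
clamp 0.82 [191.0, 284.5] [ 0.6322 -0.2927  0.046 ]
mirror 0.67 [176.5, 255.9] [ 0.502  -0.2699  0.0068]
screwdriver 0.76 [304.5, 202.0] [0.5458 0.1154 0.0196]
screwdriver 0.49 [366.9, 152.7] [0.4902 0.4059 0.0276]
side [[-0.8335 -0.324   0.4476 -0.1317]
 [-0.5524  0.5094 -0.6598  0.9396]
 [-0.0142 -0.7972 -0.6036  0.9577]]
dock 0.89 [245.7, 188.6] [ 0.5488 -0.02    0.0546]
tray_c 0.91 [281.2, 242.5] [0.3553 0.091  0.0184]
tray_c 0.89 [192.2, 248.7] [0.5452 0.2457 0.0217]
tray_c 0.81 [261.7, 176.8] [ 0.5535 -0.1173  0.0372]
latch_knob 0.46 [245.7, 187.4] [ 0.5486 -0.0199  0.0593]
latch_pivot 0.94 [244.7, 193
[... 210 characters left out ...]
[0.5613 0.4454 0.0614]
mirror 0.67 [297.0, 172.0] [ 0.4939 -0.244   0.0024]
screwdriver 0.71 [263.3, 180.0] [ 0.546  -0.1152  0.0288]
screwdriver 0.56 [224.4, 227.6] [0.5199 0.1315 0.0243]
screwdriver 0.3 [314.7, 137.3] [ 0.5119 -0.3985  0.0528]
{'t': 0.9, 'qpos': array([-1.4411,  0.0872,  1.3707, -0.    ,  1.6836, -0.1031]), 'dq': array([-0.0005, -0.001 , -0.0013, -0.0018, -0.0004, -0.0016]), 'joint_efforts': array([  0.0005, -35.1717, -31.3464,   0.0002,   0.0002,  -0.    ]), 'eef_pos': array([ 0.1269, -0.5352,  0.2314]), 'tcp_rot': array([3.1414, 0.    , 0.2328]), 'force': array([-0.2163, -0.0831,  0.4881]), 'moment': array([-0.0219,  0.0023, -0.0156]), 'gripper_width': 1.000097457058123}
```

```bash
python3 - <<'E'
import cv2
for n,(x0,y0,x1,y1) in {'scene':(140,140,400,330),'side':(120,100,380,290)}.items():
    a=cv2.imread(f'pics/{n}0.png')[y0:y1,x0:x1]; cv2.imwrite(f'pics/{n}0z.png',cv2.resize(a,None,fx=3,fy=3,interpolation=cv2.INTER_CUBIC))
E
```

```text
(no output)
```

View pics/scene0.png

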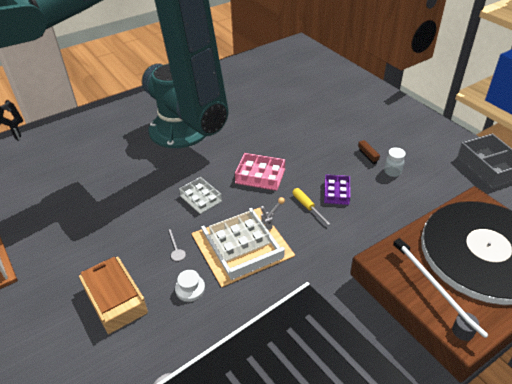

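View pics/scene0z.png

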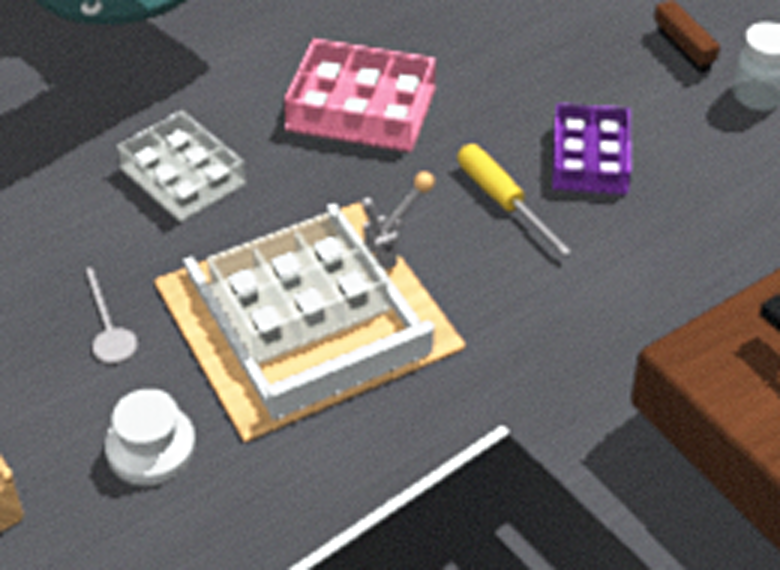

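View pics/side0z.png

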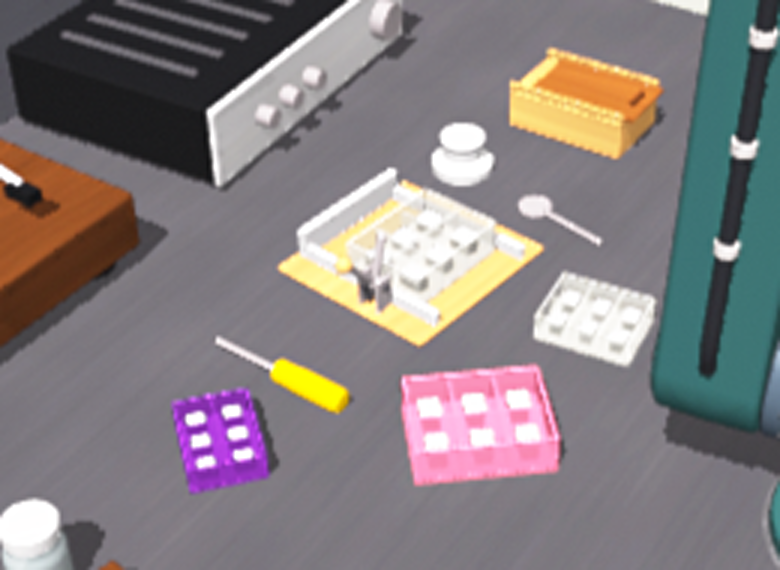

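```bash
cat > fit.py <<'E'
from h import *
from scipy.optimize import least_squares
np.set_printoptions(precision=4,suppress=True)
C={'scene':{'fr':(155,283),'fl':(358,203),'bl':(463,345),'br':(247,438)},'side':{'fl':(420,345),'fr':(543,247),'bl':(278,267),'br':(405,182)}}
off={'scene':(140,140),'side':(120,100)}
L={'fr':(-.1,-.105),'fl':(-.1,.105),'bl':(.1,.105),'br':(.1,-.105)}
S={c:dict(np.load(c+'0.npz')) for c in C}
def T(p,q): 
    c,s=np.cos(p[2]),np.sin(p[2]);return np.array([p[0]+c*q[0]-s*q[1],p[1]+s*q[0]+c*q[1],q[2]])
def obs(c,k): return np.array(C[c][k])/3+off[c]-1/3
for c in C:
  for k in C[c]: print(c,k,plane(S[c],*obs(c,k),.006))
f=lambda p:np.concatenate([px(S[c],T(p,(*L[k],.006)))-obs(c,k) for c in C for k in C[c]])
r=least_squares(f,[.58,-.11,0]);print(r.x,r.fun.reshape(-1,2))
p=r.x;np.save('dock.npy',p)
print('knob open',T(p,(-.024,.131,.084)),'pivot',T(p,(-.024,.087,.036)))
for c in C: print(c,'knob px',(px(S[c],T(p,(-.024,.131,.084)))-off[c])*3)
E
python3 fit.py
```

```text
scene fr [ 0.456  -0.2015  0.006 ]
scene fl [0.4772 0.0055 0.006 ]
scene bl [ 0.6737 -0.0182  0.006 ]
scene br [ 0.6503 -0.2216  0.006 ]
side fl [0.4776 0.012  0.006 ]
side fr [ 0.4538 -0.1972  0.006 ]
side bl [ 0.6758 -0.0136  0.006 ]
side br [ 0.6499 -0.2217  0.006 ]
[ 0.5644 -0.1076 -0.1152] [[-0.2088 -0.8451]
 [ 0.7336 -0.4085]
 [ 1.5287 -0.0834]
 [-0.3885  0.7122]
 [ 0.8419 -0.636 ]
 [ 0.7293 -0.4176]
 [ 0.2326 -0.1896]
 [-0.135  -0.3936]]
knob open [0.5556 0.0253 0.084 ] pivot [ 0.5505 -0.0185  0.036 ]
scene knob px [423.113  181.2157]
side knob px [344.8107 263.4653]
```

Call:
servo_tool --deltas '[[[1,0,0,0,6.65],[1,0,0,0,6.65],[1,0,0,0,6.65]]]' --squeeze 40

```text
t: 1.2
eef_pos: [0.1269, -0.5352, 0.2313]
tcp_rot: [3.142, -0.0, -0.12]
force: [0.6, -0.4, -0.1]
gripper_width: 0.514
```

Call:
servo_tool --deltas '[[[1,0.0213,-0.0395,0,0],[1,0.0213,-0.0395,0,0],[1,0.0213,-0.0395,0,0],[1,0.0213,-0.0395,0,0],[1,0.0213,-0.0395,0,0]]]'

```text
t: 1.7
eef_pos: [0.2561, -0.3498, 0.2315]
tcp_rot: [3.141, -0.001, -0.116]
force: [-0.4, 0.1, -0.7]
gripper_width: 0.002
```

Call:
servo_tool --deltas '[[[1,0.0213,-0.0395,0,0],[1,0.0213,-0.0395,0,0],[1,0.0213,-0.0395,0,0],[1,0.0213,-0.0395,0,0],[1,0.0213,-0.0395,0,0]]]'

```text
t: 2.2
eef_pos: [0.3847, -0.1657, 0.2317]
tcp_rot: [3.141, -0.001, -0.116]
force: [0.2, -0.7, -0.7]
gripper_width: -0.001
```

Call:
servo_tool --deltas '[[[1,0.0213,-0.0395,0,0],[1,0.0213,-0.0395,0,0],[1,0,0,0,0],[1,0,0,0,0]]]'

```text
t: 2.6
eef_pos: [0.4355, -0.093, 0.2312]
tcp_rot: [3.141, 0.001, -0.113]
force: [-1.0, 0.2, -0.3]
gripper_width: 0.002
```

```bash
python3 - <<'E'
from h import *
s=snapshot('wrist');np.savez('wrist1.npz',**s)
p=np.load('dock.npy')
def T(q):
    c,s_=np.cos(p[2]),np.sin(p[2]);return np.array([p[0]+c*q[0]-s_*q[1],p[1]+s_*q[0]+c*q[1],q[2]])
a=cv2.cvtColor(s['frame'],cv2.COLOR_RGB2BGR).copy()
def line(A,B,col):
    cv2.line(a,tuple(int(round(x)) for x in px(s,T(A))),tuple(int(round(x)) for x in px(s,T(B))),col,1)
L=[(-.1,-.105),(-.1,.105),(.1,.105),(.1,-.105)]
for i in range(4): line((*L[i],.006),(*L[(i+1)%4],.006),(0,255,0))
line((-.1,.068,.022),(.08,.068,.022),(0,0,255));line((-.1,-.068,.022),(.08,-.068,.022),(0,0,255));line((.085,-.06,.04),(.085,.06,.04),(255,0,0))
cv2.imwrite('pics/wrist1.png',a)
E
```

```text
(no output)
```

View pics/wrist1.png

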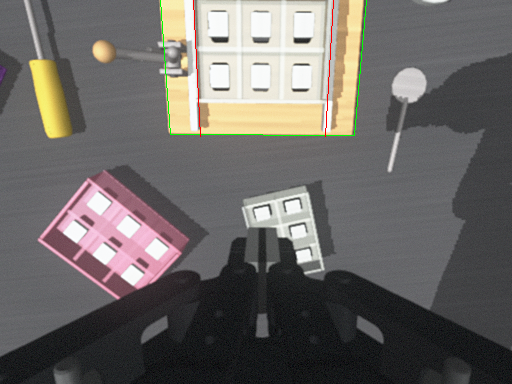

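```bash
python3 - <<'E'
from h import *
np.set_printoptions(precision=4,suppress=True)
s=np.load('wrist1.npz');p=np.load('dock.npy')
def inv(P):
    d=P[:2]-p[:2];c,s_=np.cos(p[2]),np.sin(p[2]);return np.array([c*d[0]+s_*d[1],-s_*d[0]+c*d[1]])
for u,v,z in [(262,101,.046),(198,101,.046),(328,104,.046),(242,203,.03),(305,187,.03),(325,270,.03),(104,51,.084)]:
    P=plane(s,u,v,z);print(u,v,P,inv(P), w(s,u,v))
E
```

```text
262 101 [ 0.5017 -0.1     0.046 ] [-0.0631  0.0004] [ 0.5017 -0.1     0.046 ]
198 101 [ 0.5089 -0.0372  0.046 ] [-0.0632  0.0636] [ 0.5089 -0.0371  0.0458]
328 104 [ 0.4915 -0.1646  0.046 ] [-0.0658 -0.065 ] [ 0.4907 -0.1693  0.0222]
242 203 [ 0.3939 -0.0651  0.03  ] [-0.1743  0.0227] [ 0.3865 -0.0627  0.0069]
305 187 [ 0.4045 -0.1372  0.03  ] [-0.1554 -0.0477] [ 0.3969 -0.1401  0.0033]
325 270 [ 0.2989 -0.1531  0.03  ] [-0.2585 -0.0757] [ 0.2812 -0.1577  0.0002]
104 51 [0.5571 0.0273 0.084 ] [-0.0228  0.1332] [0.5556 0.0239 0.0917]
```

Call:
servo_tool --deltas '[[[1,0.015,0,0.045,0],[1,0.013,0,0.045,0],[1,0,0,0.045,0],[1,0,0,0.045,0],[1,0,0,0.03,0]]]'

```text
t: 3.15
eef_pos: [0.4605, -0.0982, 0.018]
tcp_rot: [-3.141, 0.004, -0.119]
force: [-0.5, -0.2, -0.6]
gripper_width: -0.004
```

Call:
servo_tool --deltas '[[[1,0,0,0,0],[1,0.012,0,0,0],[1,0.01,0,0,0],[1,0.006,0,0,0],[1,0.006,0,0,0]]]'

```text
t: 3.65
eef_pos: [0.4979, -0.1015, 0.0232]
tcp_rot: [3.141, -0.001, -0.115]
force: [-4.9, -0.1, 4.3]
gripper_width: 0.001
```

Call:
servo_tool --deltas '[[[1,0.007,0,0,0],[1,0.007,0,0,0],[1,0.007,0,0,0],[1,0.006,0,0,0],[1,0.005,0,0,0]]]'

```text
t: 4.15
eef_pos: [0.5292, -0.1045, 0.0214]
tcp_rot: [-3.142, 0.0, -0.115]
force: [-5.6, 0.5, 4.4]
gripper_width: 0.002
```

Call:
servo_tool --deltas '[[[1,0.003,0,0,0],[1,0.002,0,0,0],[1,0,0,0,0]]]'

```text
t: 4.45
eef_pos: [0.5341, -0.1052, 0.0213]
tcp_rot: [-3.142, -0.001, -0.115]
force: [-3.3, 0.3, 2.6]
gripper_width: 0.003
```

Call:
servo_tool --deltas '[[[1,0.002,0,0,0],[1,0.001,0,0,0],[1,0,0,0,0]]]'

```text
t: 4.75
eef_pos: [0.5368, -0.1055, 0.0212]
tcp_rot: [3.142, -0.0, -0.115]
force: [-3.4, 0.6, 2.4]
gripper_width: -0.001
```

Call:
servo_tool --deltas '[[[1,0.001,0,0,0],[1,0,0,0,0]]]'

```text
t: 4.95
eef_pos: [0.5377, -0.1056, 0.0212]
tcp_rot: [3.142, -0.0, -0.115]
force: [-4.1, 0.7, 2.5]
gripper_width: 0.002
```

Call:
servo_tool --deltas '[[[1,0.001,0,0,0],[1,0,0,0,0]]]'

```text
t: 5.15
eef_pos: [0.5377, -0.1056, 0.0212]
tcp_rot: [3.142, 0.002, -0.115]
force: [-6.9, 0.8, 4.6]
gripper_width: -0.002
```

Call:
servo_tool --deltas '[[[1,0.002,0,0,0],[1,0,0,0,0]]]'

```text
t: 5.35
eef_pos: [0.5377, -0.1056, 0.0212]
tcp_rot: [-3.141, 0.007, -0.115]
force: [-12.8, 1.9, 9.9]
gripper_width: 0.001
```

Call:
servo_tool --deltas '[[[1,0.002,0,0,0],[1,0.001,0,0,0],[1,0,0,0,0]]]'

```text
t: 5.65
eef_pos: [0.5377, -0.1055, 0.0213]
tcp_rot: [-3.141, 0.014, -0.115]
force: [-21.7, 2.1, 15.2]
gripper_width: -0.005
```

Call:
servo_tool --deltas '[[[1,-0.01,0,0,0],[1,-0.03,0,0,0],[1,0,0,-0.04,0],[1,0,0,-0.05,0],[1,0,0,-0.05,0]]]'

```text
t: 6.15
eef_pos: [0.504, -0.1016, 0.1619]
tcp_rot: [-3.141, -0.001, -0.116]
force: [0.0, -0.3, 0.6]
gripper_width: 0.001
```

Call:
servo_tool --deltas '[[[1,-0.02,0,-0.04,0],[1,-0.04,0,0,0],[1,-0.04,0,0,0],[1,0,0,0,0]]]'

```text
t: 6.55
eef_pos: [0.4022, -0.0896, 0.2014]
tcp_rot: [3.141, -0.002, -0.116]
force: [0.0, -0.0, 0.2]
gripper_width: -0.004
```

```bash
python3 - <<'E'
from h import *
s=snapshot('wrist');np.savez('wrist2.npz',**s)
a=cv2.cvtColor(s['frame'],cv2.COLOR_RGB2BGR).copy()
p=np.load('dock.npy')
def T(q):
    c,s_=np.cos(p[2]),np.sin(p[2]);return np.array([p[0]+c*q[0]-s_*q[1],p[1]+s_*q[0]+c*q[1],q[2]])
def line(A,B,col):
    cv2.line(a,tuple(int(round(x)) for x in px(s,T(A))),tuple(int(round(x)) for x in px(s,T(B))),col,1)
line((-.015,-.065,.046),(-.015,.065,.046),(0,0,255))
line((.085,-.065,.046),(.085,.065,.046),(0,0,255))
cv2.imwrite('pics/wrist2.png',a);print(observe()['eef_pos'])
E
```

```text
[ 0.40426239 -0.09013064  0.20166363]
```

View pics/wrist2.png

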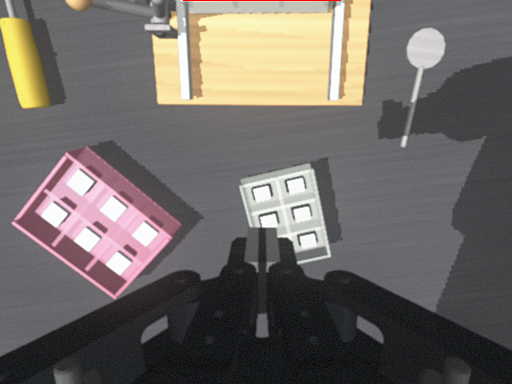

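Call:
servo_tool --deltas '[[[1,0.0274,-0.0342,0,0],[1,0.0274,-0.0342,0,0],[1,0.0274,-0.0342,0,0],[1,0.0274,-0.0342,0,0],[1,0.0274,-0.0342,0,0]]]'

```text
t: 7.1
eef_pos: [0.5636, 0.0657, 0.2008]
tcp_rot: [-3.141, -0.003, -0.115]
force: [0.3, -0.6, -0.1]
gripper_width: -0.002
```

Call:
servo_tool --deltas '[[[1,0,0,0.044,0],[1,0,0,0.044,0],[1,0,0,0.042,0],[1,0,0,0,0]]]'

```text
t: 7.5
eef_pos: [0.5565, 0.0643, 0.0631]
tcp_rot: [3.14, 0.014, -0.115]
force: [-0.4, 0.9, 0.0]
gripper_width: 0.003
```

```bash
python3 - <<'E'
from h import *
for c in ['scene','side']:
    s=snapshot(c);a=s['frame'];x,y=(200,160) if c=='scene' else (180,120)
    b=cv2.cvtColor(a[y:y+110,x:x+150],cv2.COLOR_RGB2BGR);cv2.imwrite(f'pics/{c}2.png',cv2.resize(b,None,fx=4,fy=4,interpolation=cv2.INTER_CUBIC))
E
```

```text
(no output)
```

View pics/scene2.png

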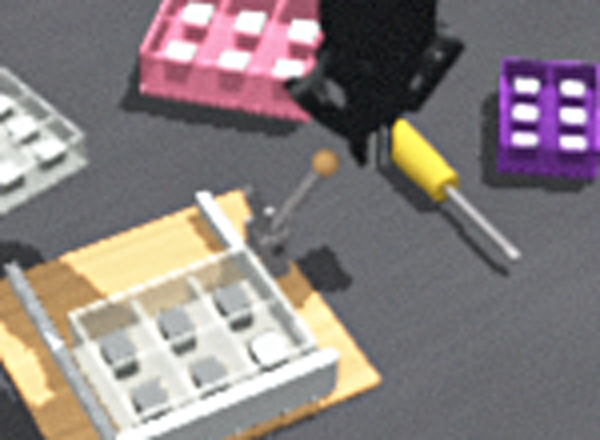

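View pics/side2.png

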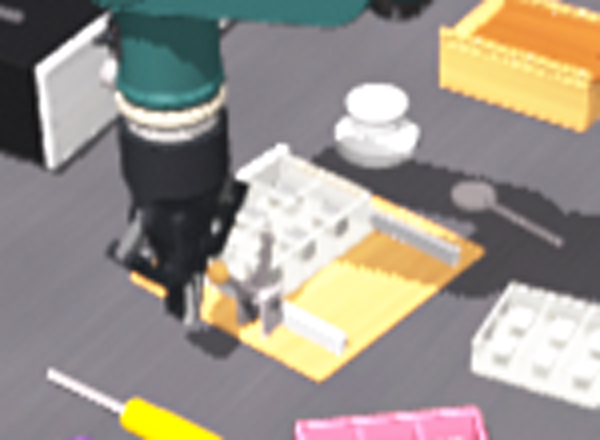

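Call:
servo_tool --deltas '[[[1,0,0.008,0,0],[1,0,0.008,0,0],[1,0,0.008,0,0],[1,0,0.008,0,0],[1,0,0.006,0,0]]]'

```text
t: 8.1
eef_pos: [0.5605, 0.0366, 0.0823]
tcp_rot: [-3.117, -0.012, -0.114]
force: [-9.5, 33.4, 36.2]
gripper_width: -0.003
```

Call:
servo_tool --deltas '[[[1,0,0.008,0,0],[1,0,0.008,0,0],[1,0,0.006,0,0],[1,0,0.004,0,0],[1,0,0,0,0]]]'

```text
t: 8.6
eef_pos: [0.553, -0.001, 0.0719]
tcp_rot: [3.141, -0.001, -0.117]
force: [-0.1, -0.2, -0.5]
gripper_width: 0.003
```

```bash
python3 - <<'E'
from h import *
for c in ['scene','side']:
    s=snapshot(c);a=s['frame'];x,y=(200,160) if c=='scene' else (180,120)
    b=cv2.cvtColor(a[y:y+110,x:x+150],cv2.COLOR_RGB2BGR);cv2.imwrite(f'pics/{c}3.png',cv2.resize(b,None,fx=4,fy=4,interpolation=cv2.INTER_CUBIC))
E
```

```text
(no output)
```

View pics/scene3.png

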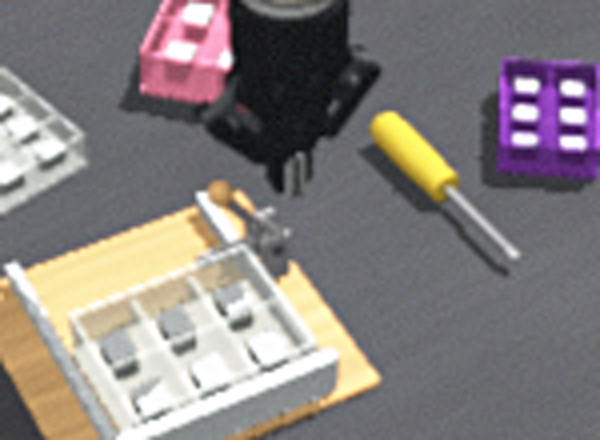

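View pics/side3.png

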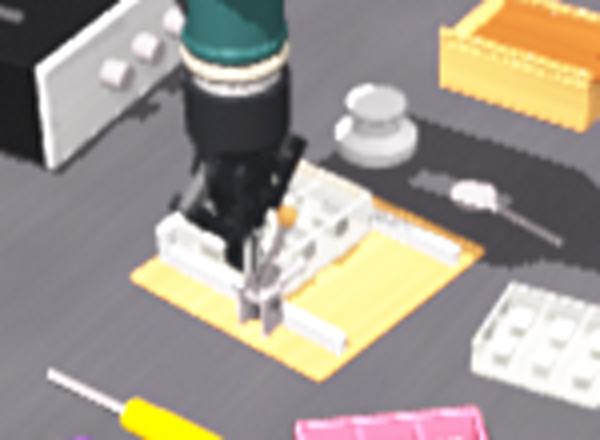

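Latch snapped across: knob is inward (scene zoom 220,192), bar in front of the tray. Retreat outward and up, then check.

Call:
servo_tool --deltas '[[[1,0,-0.02,-0.01,0],[1,0,-0.04,-0.02,0],[1,0,0,-0.05,0],[1,0,0,-0.05,0],[1,0,0,-0.05,0]]]'

```text
t: 9.2
eef_pos: [0.5594, 0.06, 0.2516]
tcp_rot: [3.141, 0.003, -0.115]
force: [1.4, -0.3, -0.2]
gripper_width: 0.002
```

Call:
servo_tool --deltas '[[[1,-0.035,-0.03,0,0],[1,-0.04,-0.02,0,0],[1,-0.04,0,0,0],[1,-0.04,0,0,0],[1,0,0,0,0]]]'

```text
t: 9.7
eef_pos: [0.4079, 0.1278, 0.2506]
tcp_rot: [3.141, 0.003, -0.114]
force: [1.2, 0.0, 0.2]
gripper_width: 0.005
```

```bash
python3 - <<'E'
from h import *
np.set_printoptions(precision=4,suppress=True)
p=np.load('dock.npy')
def T(q):
    c,s_=np.cos(p[2]),np.sin(p[2]);return np.array([p[0]+c*q[0]-s_*q[1],p[1]+s_*q[0]+c*q[1],q[2]])
for c in ['scene','side','wrist']:
    s=snapshot(c);a=cv2.cvtColor(s['frame'],cv2.COLOR_RGB2BGR)
    x,y=(140,140) if c=='scene' else (120,100)
    if c=='wrist': cv2.imwrite('pics/wrist4.png',a)
    else: cv2.imwrite(f'pics/{c}4.png',cv2.resize(a[y:y+190,x:x+260],None,fx=3,fy=3,interpolation=cv2.INTER_CUBIC))
    print(c,'knob closed zoom px',(px(s,T((-.024,.053,.091)))-(x,y))*3,'bar end',(px(s,T((-.024,.037,.036)))-(x,y))*3,'raw',px(s,T((-.024,.053,.091))))
    for n in ['clamp','mirror','screwdriver']:
        for b in boxes_of(c,n)[:2]: print(n,round(b['score'],2),b['uv'])
o=observe();print(o['t'],o['force'],o['eef_pos'])
E
```

```text
scene knob closed zoom px [344.7904 205.4759] bar end [330.3931 255.4645] raw [254.9301 208.492 ]
clamp 0.6 [190.4, 284.4]
clamp 0.19 [256.2, 209.7]
mirror 0.51 [175.9, 252.7]
mirror 0.36 [367.0, 152.9]
screwdriver 0.78 [305.1, 199.3]
side knob closed zoom px [395.8499 221.7204] bar end [406.6121 257.454 ] raw [251.95   173.9068]
clamp 0.53 [275.3, 153.8]
screwdriver 0.62 [222.5, 229.3]
screwdriver 0.45 [250.8, 188.6]
wrist knob closed zoom px [1009.8284 -321.3833] bar end [ 961.3898 -268.6623] raw [456.6095  -7.1278]
clamp 0.46 [431.7, 48.0]
screwdriver 0.76 [249.2, 54.3]
10.3 [ 0.3066 -0.2224  0.4952] [0.412  0.1274 0.2511]
```

View pics/scene4.png

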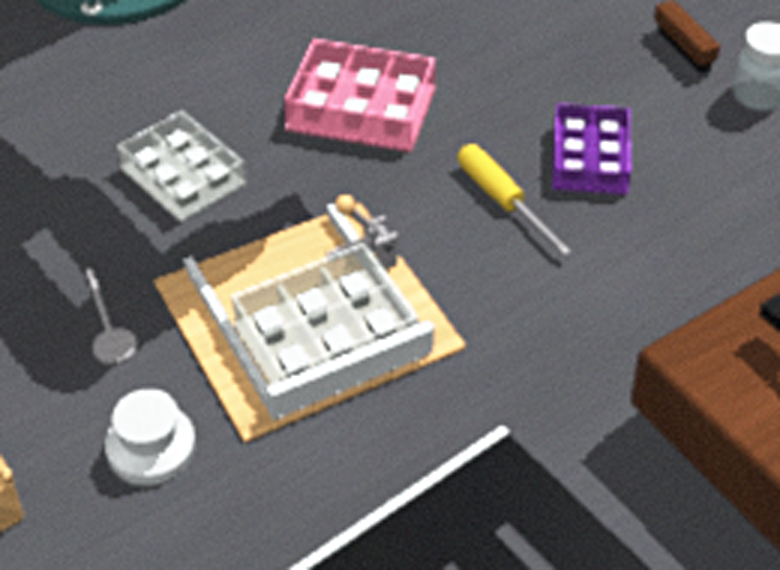

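View pics/side4.png

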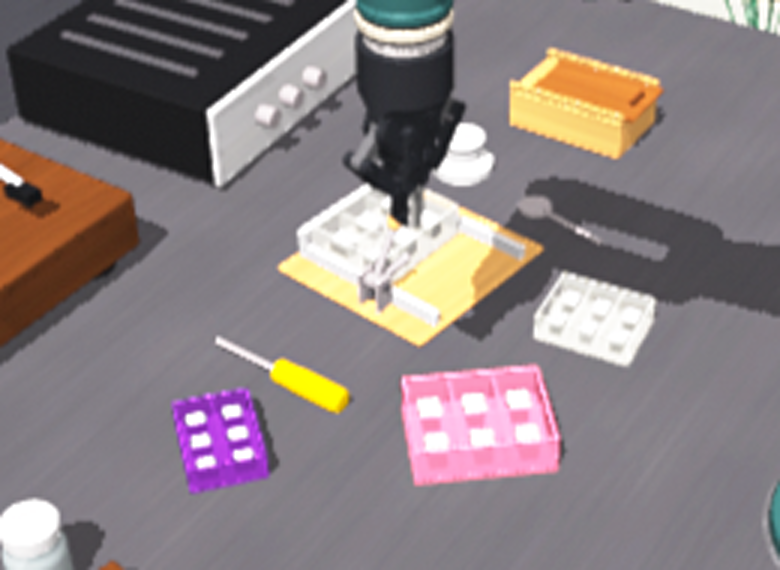

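View pics/wrist4.png

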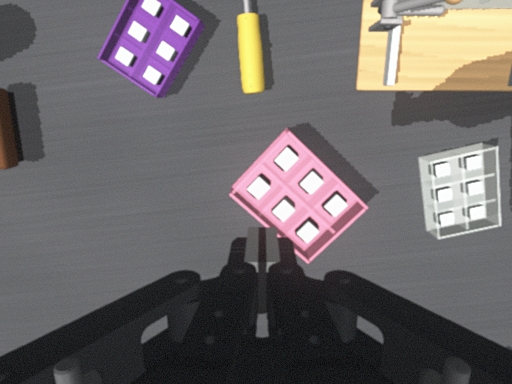

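```bash
python3 -c "
from station import *
print(finish_job())"
```

```text
the job is handed in; nothing more can be done
None
```

I pushed the clear tray home with the shut fingers, then pushed the latch knob inward until the lever snapped over, and handed the job in at about 10.3 s.

- **Tray:** it stopped moving against the back stop while the push built up to about 22 N. Its front wall then measured about x = -16 mm in the dock frame (home is -15 mm), and the wrist picture put it on the home line.
- **Latch:** the final scene picture shows the knob within a pixel or so of where the closed pose predicts. The bar lies across the front of the tray. In the side view the gripper hid most of the tip.
- **Everything else:** the mirror, clamp, screwdriver, box, jar, brush and look-alike trays stand where they were at the start, as far as the pictures show. The arm was clear, with the force back near zero.
- **Force while flipping the lever:** partway through, one reading showed about 50 N in total. The tool was deflected about 10 mm upward before the lever went over. I think this was the fingers riding on the knob, and it is well under the 120 N wrist limit. I did not confirm what was touching; if it was the gripper's body, it would be over the 40 N limit.

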